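# Set the fume extractor's slide gate to the third click

### The job

Set the air gate of the bench fume extractor for soldering: nobody knows which click it was left in, so push the upright handle of its slide with a fingertip until the gate is fully shut against its stop, then push it open again click by click and leave it seated in the third click from shut, without ever going past that one. Only push the handle with the outside of the fingers, gently and without pinching it, and leave the other things on the bench as they are.

Things in the scene. Friction and masses are not known exactly. Their poses are not given: they have to be found in the camera images.
- extractor: bench fume extractor (fixed): flared round steel intake towards the robot, then the slide gate, a steel duct 82 mm across, a grey filter housing 220 mm wide, 211 mm high at the far end. Origin on the bench under the gate's centre; own x along the duct from intake (mouth 124 mm across at x = -104 mm) to housing (x = 130 to 320 mm), z up, y across the duct. The handle stands out on its -y side
- gate_frame (a point): centre of the top of the gate's flat aluminium frame, 125 mm above the bench; the frame spans +-16 mm in the extractor's x and +-58 mm in its y. A brass plug on it at y = -45 mm (towards the handle), 16 mm across, carries a steel pin whose top is 141 mm above the bench, 143 mm between two seats. The thin blade from frame to handle is 105 mm high, its notched top edge up to 110 mm
- gate (a joint): the slide, in m: 0 = shut against its stop (blade pushed in), 0.075 = fully open (drawn out towards the extractor's -y). A spring roller clicks into a seat every 15 mm: shut 0, first click 0.015, second 0.030, third 0.045, fourth 0.060. It starts about one or two clicks open and stays in a seat when left alone. See detent for how it feels
- detent (a point): the spring roller inside the frame, under the brass plug. Leaving a seat takes a push of about 7 N; the push fades to nothing at the crest half way to the next seat (7.5 mm on); a millimetre past it the slide snaps by itself into the next seat, about 7 mm ahead of a slow finger, so the force drops to zero at each click. The shut stop is hard. The same holds both ways
- handle (a point): centre of the top face of the slide's upright handle, 185 mm above the bench; when shut, 120 mm from the gate's centre in the extractor's -y. Its top part, 130 to 185 mm high, is a black grip 28 mm wide in the extractor's x and 12 mm thick in its y: the two pushing faces lie 6 mm either side of this point. Below it a steel upright 26 x 6 mm. The grip stands clear above the frame
- solder_reel: a reel of solder standing on end, 55 mm across and 50 mm high, 170 to 200 mm farther out (-y) than the shut handle; origin at the centre of its underside; leave alone
- flux_bottle: a small white bottle, 36 mm across and 80 mm high, on the robot's side of the handle; origin at the centre of its underside; leave alone
- cutters: side cutters with red grips lying flat, 135 mm long and 14 mm high, on the far side of the handle; origin near their middle on the underside; leave alone
- screwdriver: a screwdriver with a yellow handle lying on the bench, 190 mm long, 26 mm high; origin at its middle on the underside; leave alone
- parts_bin: an open blue plastic parts bin, 130 x 95 x 55 mm; origin at the centre of its underside; leave alone
- tip_cleaner: a round dark tip-cleaner pot with brass wool, 72 mm across, 52 mm high; origin at the centre of its underside; leave alone
- multimeter: a black multimeter lying on its back, 150 x 78 x 46 mm; origin at the centre of its underside; leave alone

How it is judged (in metres and radians):
On the way, in this order (a step that is already met when the one before it is completed fails the run):
1. the gate is pushed fully shut (slide within 2 mm of its stop) (value of joint gate below 0.002 m), for 0.2 s.
2. the slide has come to rest in the third click from shut (value of joint gate between 0.042 and 0.048 m), for 0.3 s.
At the end, for the whole second after the job is handed in: The slide rests, left alone, in the third click from shut: joint gate between 0.042 and 0.048 m and still (below 5 mm/s) (all of step 2 and velocity of joint gate between -0.005 and 0.005 m/s); the robot touches nothing.
It fails at once if the slide goes past the third click (beyond the crest towards the fourth, 54 mm open) (value of joint gate above 0.054 m).
It fails at once if the handle is pinched or forced: the fingers bear on it with more than 35 N in all (contact force between the fingers and gate above 35 N).
It fails at once if one of the other things is shifted by more than 15 mm or lifted (distance of any of solder_reel, flux_bottle, cutters, screwdriver, parts_bin, tip_cleaner, multimeter from where it was at the start of the episode above 0.015 m).
It fails at once if the bottle or the solder reel is tipped over (angle between any of flux_bottle, solder_reel's own z axis and vertical above 0.5 rad).
It also fails if it takes over 64 s, if anything falls off the work surface, if the arm or the gripper's body presses on something with over 40 N, if the wrist force passes 120 N, or if a joint passes its speed limit or range.

### The arm

A 6-joint arm with a two-finger parallel gripper is mounted at the origin on the work surface. World frame = base frame: x ahead of the robot, y to its left, z up, the work surface at z = 0. Lengths are in mm, angles in rad, forces in N, time in s.
With the tool pointing down it reaches from about 275 to 750 mm from the base axis. Payload 10.2 kg.
Tool frame: the origin (TCP) lies at the very end of the fingers, on their centre line; the grasp point (between the pads) lies 19 mm behind it; z points along the fingers, y is the line along which they close (so a half turn about z gives the same grasp; the last joint's range is limited). The gripper opens to 85 mm and grips with 20 to 120 N. Pads are 22 mm wide; open, the fingers measure 114 mm over their backs; the gripper's body (76 mm by 85 mm) begins 54 mm behind the grasp point. The pads swing forward as they close: fully open they stand 13 mm farther back than shut.
Start: joints at [-1.535, 0.313, 1.498, -0, 1.331, -0.223], TCP at [134.345, -507.526, 210.294] pointing down, gripper open.
Joint ranges: [-2.94, 2.94], [-0.97, 2.17], [0.19, 2.56], [-1.23, 4.37], [0.02, 3.11], [-2.88, 2.88]. Speed limits (rad/s): [2.39, 2.39, 3.01, 3.14, 3.14, 3.14].

### API

Orientations are given as a unit quaternion [w, x, y, z].
In Python, from rig import ctrl gives the robot as it stands.
- The arm moves only by the shell command python3 -m pendant 'ROWS' [FORCE]. ROWS is JSON, a list that holds one entry, the list of rows, each a list of 5 numbers: the shift along the tool's x, y, z normalised to -1 to 1, where 1 is 200 mm, then the turn about the tool's z normalised to -1 to 1, where 1 is pi rad, then the opening, from 0 (shut) to 1 (fully open). In form: [[[dx, dy, dz, spin, hand], ...]]. A call has 1 to 12 rows; each row is the pose to reach, as a shift and turn from the pose commanded when the call began, along the tool's axes at that moment, turning the shorter way round; what a row does not reach only later rows make up. A row lasts 1/10 s, in which the tool goes at most 50 mm and 8.59 degrees, less where a joint would pass 70% of its speed; a pose out of reach is approached as far as the arm can. A call with a number of a shift or a turn outside -1 to 1 is refused whole. A call with a gripper value outside its range is refused whole. The fingers move at their own pace and stop on an object; FORCE is the grip in N (left out, the last holds). Time passes only in rows, so rows that repeat a pose let the fingers close. It gives the time, the measured TCP pose, the force, the opening and the grip force at its end, in the units of the state.
- ctrl.sense(): the state, without advancing time (a new reading comes with each control period).
- ctrl.capture(name): name is "scene" or "top" or "wrist"; returns (picture, depth): 400x640x3 uint8, blue, green, red; 400x640 float32, mm along the optical axis (not along the pixel's ray), 0 where there is no reading.
- ctrl.get_calibration(name): a dict with "K" (3x3 intrinsics, pixels), "origin" and "rotation" of the camera in the world. Camera axes: x right, y down, z forward; pixel columns grow to the right and rows downward; lengths in mm; the calibration is good to about 2 mm. A picture is of the moment at which its call begins: read the wrist's pose just before it. get_calibration takes no time and is no camera call; for the wrist camera it gives the pose at the moment of the call.
- ctrl.finish_job(): hands the job in; it is judged then, once.
The state is a dict: "time_s": time; "joints": joint angles; "dq": joint speeds; "tau": joint torques, N m; "eef_pos": TCP position; "ee_rot": TCP orientation; "force": force on the tool from outside, world axes, zero at the start; "wrist_torque": the same for the moment, N m; "grip_width": opening from 0.0 (shut) to 1.0 (fully open); "grip_force": force on a finger pad.
Only numpy, scipy, OpenCV 4.12 (cv2) and the standard library are available. Lean on these libraries where they do the work, as an engineer would, in place of code of your own. Each camera call takes 0.05 s, during which the arm holds its last target. There are 200 camera calls.

## Working session

There is one attempt and no reset: what is moved stays moved. The work goes in short steps, Python scripts to look and compute and a shell command to move; the robot and the scene stay as the last step left them, time stands still between calls to the robot, and variables do not carry over. Pictures are saved under pics/ and viewed, at most 10 in all, crops included, and the job is handed in when it is done.

```bash
mkdir -p pics; ls; python3 - <<'E'
from rig import ctrl
import cv2,numpy as np
s=ctrl.sense();print(s)
ims=[]
for n in("scene","top"):
    im,d=ctrl.capture(n);c=ctrl.get_calibration(n);cv2.imwrite(f"pics/{n}.png",im);np.savez(f"{n}.npz",im=im,d=d,**{k:np.array(v) for k,v in c.items()});print(n,c)
E
```

```text
pics
{'time_s': 0.0, 'joints': array([-1.53538011e+00,  3.13439314e-01,  1.49845668e+00, -4.99189870e-06,
        1.33096896e+00, -2.23383369e-01]), 'dq': array([-7.86282546e-05, -1.43330743e-04, -5.27946358e-04,  2.66304255e-04,
        1.66794491e-03, -1.50674542e-03]), 'tau': array([-1.36265626e-04, -4.12269866e+01, -2.59742403e+01, -2.21415885e-04,
        4.21945922e-03, -4.29869985e-06]), 'eef_pos': array([ 134.34322007, -507.22726192,  209.73317573]), 'ee_rot': array([-6.33569573e-04,  9.91639245e-01,  1.29039540e-01,  5.72861946e-05]), 'force': array([-0.13319625, -0.2430961 , -0.28456106]), 'wrist_torque': array([-0.02462777,  0.03826578,  0.0333467 ]), 'grip_force': 0.0, 'grip_width': 0.9988040561408982}
scene {'K': array([[400.59586843,   0.        , 323.61712767],
       [  0.        , 400.59586843, 202.32809966],
       [  0.        ,   0.        ,   1.        ]]), 'origin': array([1036.81984095, -476.43637183,  881.80514526]), 'rotation': array([-0.32845845,  0.85399447,  0.38051191, -0.1342355 ])}
top {'K': array([[479.73226231,   0.        , 306.8141851 ],
       [  0.        , 479.73226231, 204.53646613],
       [  0.        ,   0.        ,   1.        ]]), 'origin': array([ 472.96860234,  -21.3613389 , 1298.32271059]), 'rotation': array([ 0.02955352, -0.69735497,  0.71505528, -0.03896897])}
```

View pics/scene.png

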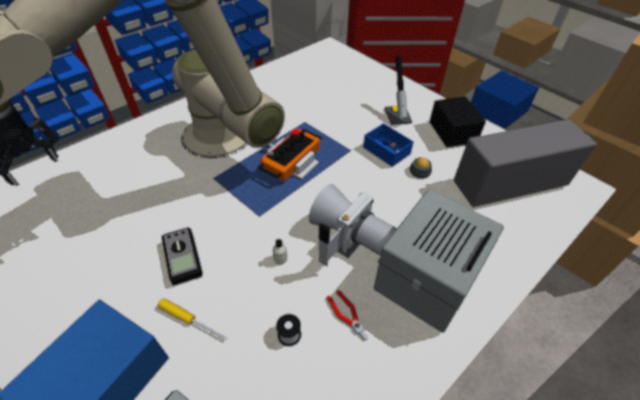

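View pics/top.png

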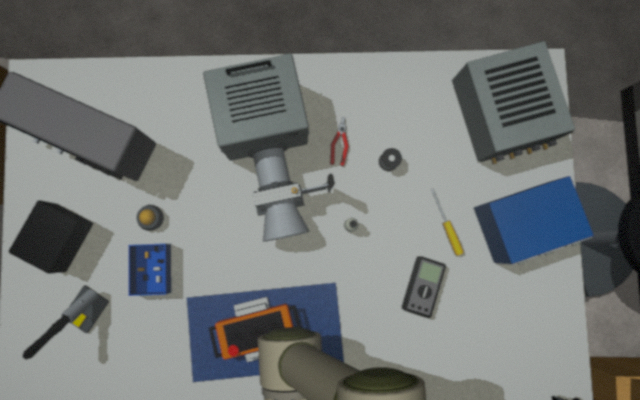

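The top view shows the gate frame around (277,193), the handle at (331,182), the reel at (390,159), the bottle at (352,225) and the cutters at (341,145). Next I measure these from depth.

```bash
cat > h.py <<'E'
import numpy as np,cv2
from scipy.spatial.transform import Rotation as R
def cloud(d,K,o,q):
    v,u=np.mgrid[:d.shape[0],:d.shape[1]]
    p=np.dstack([(u-K[0,2])/K[0,0]*d,(v-K[1,2])/K[1,1]*d,d])
    P=p@R.from_quat(np.roll(q,-1)).as_matrix().T+o
    P[d<=0]=np.nan
    return P
E
python3 - <<'E'
from h import *
for n in("top","scene"):
    f=np.load(n+".npz");P=cloud(f["d"],f["K"],f["origin"],f["rotation"])
    if n=="top":
        print("bench z",P[100,400],P[330,500])
        w=P[50:160,200:312].reshape(-1,3);w=w[(w[:,2]>195)&(w[:,2]<225)]
        r=cv2.minAreaRect(w[:,:2].astype(np.float32));print("housing",r,np.median(w[:,2]))
        for nm,(a,b,c,d),lo,hi in(("handle",(165,205,310,350),150,195),("frame",(175,215,245,312),117,133),("reel",(140,180,370,410),40,60),("bottle",(210,240,338,366),20,90),("meter",(250,325,395,455),30,60),("cutters",(110,170,325,355),6,30)):
            w=P[a:b,c:d].reshape(-1,3);w=w[(w[:,2]>lo)&(w[:,2]<hi)]
            print(nm,len(w),w.mean(0).round(1),cv2.minAreaRect(w[:,:2].astype(np.float32)),w[:,2].max())
    else:
        w=P.reshape(-1,3);w=w[(w[:,2]>140)&(w[:,2]<195)&(abs(w[:,0]-520)<40)&(w[:,1]<-40)&(w[:,1]>-200)]
        print("scene handle",len(w),w.mean(0),cv2.minAreaRect(w[:,:2].astype(np.float32)),w[:,2].max())
f=np.load("top.npz")["im"][130:250,230:410];cv2.imwrite("pics/c.png",cv2.resize(f,None,fx=4.4,fy=4.4,interpolation=2))
E
```

```text
bench z [ 884.23096289 -306.67447752    2.67154929] [ 2.50681130e+02 -5.46214641e+02  2.26869376e-01]
housing ((832.8569946289062, 79.64215087890625), (173.762451171875, 207.2596435546875), 9.216160774230957) 207.6402722421285
handle 75 [638.5 -94.7 179.8] ((639.6723022460938, -95.20142364501953), (26.914031982421875, 11.589200019836426), 10.708337783813477) 189.37098511055183
frame 654 [615.   38.4 125. ] ((621.2337646484375, 38.2799072265625), (52.7689094543457, 116.06071472167969), 10.950223922729492) 132.7713220558628
reel 336 [ 713.2 -265.1   50.2] ((713.5028076171875, -265.55157470703125), (51.89848327636719, 53.73027801513672), 1.740782380104065) 56.46557529792199
bottle 162 [ 539.1 -151.2   58.4] ((539.5616455078125, -152.74879455566406), (33.190486907958984, 33.995216369628906), 89.38650512695312) 84.69560120780375
meter 1658 [ 372.8 -339.    38.2] ((373.0689697265625, -340.4892578125), (77.82966613769531, 148.521728515625), 70.2974853515625) 53.78356444237784
cutters 401 [ 764.5 -133.3   12.2] ((773.0756225585938, -137.30130004882812), (76.56495666503906, 153.65481567382812), 89.64130401611328) 20.790816995119485<stdin>:13: RuntimeWarning: Mean of empty slice.
  ret = um.true_divide(
Traceback (most recent call last):
ValueError: zero-size array to reduction operation maximum which has no identity
```

```bash
cat >> h.py <<'E'
YAW=np.radians(10.7);G=np.array([612.,40.]);EX=np.array([np.cos(YAW),np.sin(YAW)]);EM=np.array([np.sin(YAW),-np.cos(YAW)])
def st():
    from rig import ctrl
    s=ctrl.sense();M=R.from_quat(np.roll(s["ee_rot"],-1)).as_matrix()
    d=s["eef_pos"][:2]-G
    print("t",round(s["time_s"],2),"pos",s["eef_pos"].round(1),"ext x,-y",(d@EX).round(1),(d@EM).round(1),"toolx deg",np.degrees(np.arctan2(M[1,0],M[0,0])).round(2),"F",s["force"].round(1),"grip",round(s["grip_width"],3))
    return s,M
def to(ex,em,z):
    s,M=st();t=np.r_[G+ex*EX+em*EM,z]
    print("shift/200",((t-s["eef_pos"])@M/200).round(4))
E
python3 - <<'E'
from h import *
to(0,190,210)
f=np.load("top.npz")["im"][130:250,230:410];cv2.imwrite("pics/c.png",cv2.resize(f,None,fx=4.4,fy=4.4,interpolation=2))
E
python3 -m pendant '[[[0.2,-0.07,0,0.023,0],[0.4,-0.15,0,0.023,0],[0.6,-0.22,0,0.023,0],[0.8,-0.3,0,0.023,0],[1,-0.37,0,0.023,0],[1,-0.37,0,0.023,0]]]' 20
python3 -c "
from h import *
to(0,190,210)"
```

```text
t 0.1 pos [ 134.3 -507.3  209.8] ext x,-y -571.0 449.1 toolx deg 14.83 F [-0.   0.  -0.3] grip 0.998
shift/200 [ 2.9407e+00 -1.0864e+00  9.0000e-04]
time_s: 0.7
eef_pos: [311.7, -382.0, 210.2]
ee_rot: [-0.0, 0.995, 0.096, 0.0]
force: [0.4, -0.8, 0.2]
grip_width: 0.0
grip_force: 0.0
t 0.7 pos [ 311.7 -382.   210.2] ext x,-y -373.5 358.9 toolx deg 10.97 F [ 0.4 -0.8  0.2] grip 0.0
shift/200 [ 1.8712 -0.8358  0.003 ]
```

View pics/c.png

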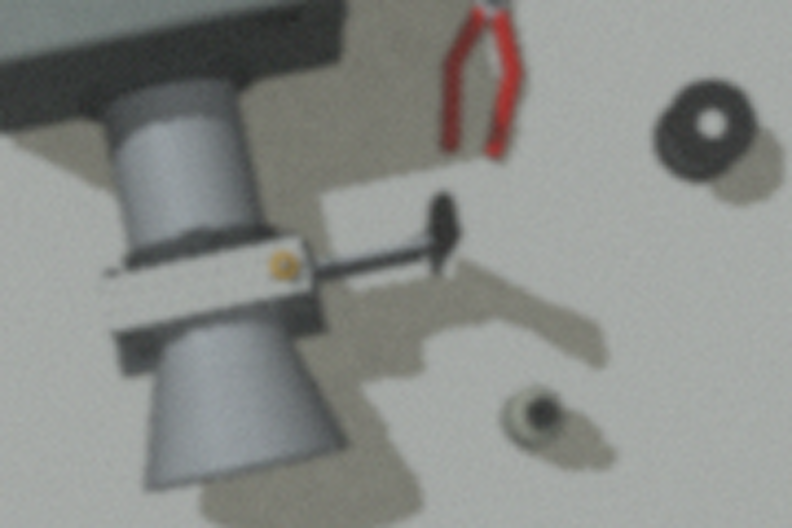

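The crop shows the black grip at (442,235), the brass plug at (285,265), and clear space on both sides of the handle. I'll continue to the outer side.

```bash
python3 -m pendant '[[[0.2,-0.09,0,0,0],[0.4,-0.18,0,0,0],[0.6,-0.27,0,0,0],[0.8,-0.36,0,0,0],[0.94,-0.42,0,0,0],[0.94,-0.42,0,0,0]]]' 
python3 -m pendant '[[[0.2,-0.09,0,0,0],[0.4,-0.18,0,0,0],[0.6,-0.27,0,0,0],[0.8,-0.36,0,0,0],[0.93,-0.41,0,0,0],[0.93,-0.41,0,0,0],[0.93,-0.41,0,0,0],[0.93,-0.41,0,0,0]]]' 
python3 - <<'E'
from h import *
from rig import ctrl
c=ctrl.get_calibration("wrist");im,d=ctrl.capture("wrist");cv2.imwrite("pics/w1.png",im)
P=cloud(d,c["K"],c["origin"],c["rotation"]).reshape(-1,3)
w=P[(P[:,2]>150)&(P[:,2]<192)];e=np.c_[(w[:,:2]-G)@EX,(w[:,:2]-G)@EM,w[:,2]]
e=e[(abs(e[:,0])<30)&(e[:,1]<172)&(e[:,1]>100)]
print(len(e),np.percentile(e,[2,50,98],axis=0).round(1),e[e[:,2]>180].mean(0))
to(0,190,158)
E
```

```text
time_s: 1.3
eef_pos: [479.7, -265.6, 209.7]
ee_rot: [-0.0, 0.995, 0.095, -0.0]
force: [-0.6, 0.3, -0.8]
grip_width: 0.003
grip_force: 0.0
time_s: 2.1
eef_pos: [644.6, -153.7, 210.3]
ee_rot: [0.0, 0.996, 0.092, -0.0]
force: [-0.3, -0.2, -0.3]
grip_width: -0.002
grip_force: 0.0
1260 [[ -6.5 135.3 152.1]
 [  8.2 143.3 183.1]
 [ 19.4 146.2 186.1]] [  6.59127492 140.98257698 184.2640363 ]
t 2.15 pos [ 644.7 -153.6  210.5] ext x,-y -3.9 196.3 toolx deg 10.59 F [0.1 1.1 0.2] grip 0.001
shift/200 [ 0.0193 -0.0318  0.2626]
```

View pics/w1.png

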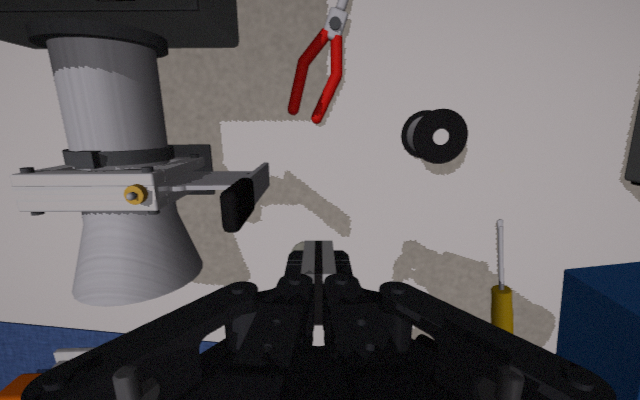

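The wrist view shows the grip at about (238,205) and the closed fingers clear of it at about (318,255), with the reel well to the right. Next I lower to grip height.

```bash
python3 -m pendant '[[[0.05,0,0,0,0],[0.05,-0.03,0.1,0,0],[0.05,-0.05,0.2,0,0],[0.05,-0.05,0.25,0,0],[0.05,-0.05,0.25,0,0],[0.05,-0.05,0.25,0,0]]]' 
python3 -m pendant '[[[0,-0.02,0,0,0],[0,-0.04,0,0,0],[0,-0.05,0,0,0],[0,-0.06,0,0,0],[0,-0.07,0,0,0],[0,-0.075,0,0,0],[0,-0.075,0,0,0]]]'
python3 -c "
from h import *
st()"
```

```text
time_s: 2.75
eef_pos: [653.6, -141.4, 161.3]
ee_rot: [0.0, 0.996, 0.093, 0.001]
force: [-1.1, -0.4, -0.5]
grip_width: -0.002
grip_force: 0.0
time_s: 3.45
eef_pos: [650.7, -125.8, 160.3]
ee_rot: [0.0, 0.996, 0.093, 0.0]
force: [0.8, -0.6, 0.1]
grip_width: 0.003
grip_force: 0.0
t 3.45 pos [ 650.7 -125.8  160.3] ext x,-y 7.2 170.1 toolx deg 10.7 F [ 0.8 -0.6  0.1] grip 0.003
```

```bash
for i in 1; do python3 -m pendant '[[[0,-0.01,0,0,0],[0,-0.015,0,0,0],[0,-0.02,0,0,0],[0,-0.025,0,0,0],[0,-0.03,0,0,0],[0,-0.035,0,0,0],[0,-0.04,0,0,0],[0,-0.045,0,0,0],[0,-0.05,0,0,0],[0,-0.05,0,0,0]]]'; done
python3 -c "
from h import *
st()"
```

```text
time_s: 4.45
eef_pos: [648.8, -115.9, 160.3]
ee_rot: [0.0, 0.996, 0.093, 0.0]
force: [-0.1, 0.8, 0.2]
grip_width: 0.001
grip_force: 0.0
t 4.45 pos [ 648.8 -115.9  160.3] ext x,-y 7.2 160.1 toolx deg 10.7 F [-0.1  0.8  0.2] grip 0.001
```

```bash
for i in 1; do python3 -m pendant '[[[0,-0.005,0,0,0],[0,-0.01,0,0,0],[0,-0.015,0,0,0],[0,-0.02,0,0,0],[0,-0.02,0,0,0]]]'; done
python3 -c "
from h import *
st()"; python3 -m pendant '[[[0,-0.005,0,0,0],[0,-0.01,0,0,0],[0,-0.01,0,0,0]]]'; python3 -c "
from h import *
st()"
```

```text
time_s: 4.95
eef_pos: [648.0, -112.0, 160.3]
ee_rot: [-0.0, 0.996, 0.093, -0.0]
force: [-0.8, -0.3, 0.1]
grip_width: -0.001
grip_force: 0.0
t 4.95 pos [ 648.  -112.   160.3] ext x,-y 7.2 156.0 toolx deg 10.7 F [-0.8 -0.3  0.1] grip -0.001
time_s: 5.25
eef_pos: [647.7, -110.0, 160.3]
ee_rot: [-0.0, 0.996, 0.093, -0.0]
force: [0.5, -0.9, 0.3]
grip_width: -0.0
grip_force: 0.0
t 5.25 pos [ 647.7 -110.   160.3] ext x,-y 7.2 154.1 toolx deg 10.69 F [ 0.5 -0.9  0.3] grip -0.0
```

```bash
for i in 1; do python3 -m pendant '[[[0,-0.005,0,0,0],[0,-0.01,0,0,0],[0,-0.01,0,0,0]]]' | sed -n '1,4p' ; python3 -m pendant '[[[0,-0.005,0,0,0],[0,-0.01,0,0,0],[0,-0.01,0,0,0]]]' | sed -n '1,4p'; done; python3 - <<'E'
from h import *
from rig import ctrl
st()
c=ctrl.get_calibration("wrist");im,d=ctrl.capture("wrist");cv2.imwrite("pics/w2.png",im)
P=cloud(d,c["K"],c["origin"],c["rotation"]).reshape(-1,3)
w=P[(P[:,2]>176)&(P[:,2]<190)];e=np.c_[(w[:,:2]-G)@EX,(w[:,:2]-G)@EM,w[:,2]]
e=e[(abs(e[:,0]-6)<25)&(e[:,1]<200)&(e[:,1]>90)]
print(np.histogram(e[:,1],bins=range(100,200,4)))
E
```

```text
time_s: 5.55
eef_pos: [647.3, -108.2, 160.3]
ee_rot: [0.0, 0.996, 0.093, 0.0]
force: [-0.0, -1.0, -0.5]
time_s: 5.85
eef_pos: [647.2, -107.5, 160.3]
ee_rot: [0.001, 0.996, 0.093, 0.0]
force: [1.9, -6.4, -1.1]
t 5.85 pos [ 647.2 -107.5  160.3] ext x,-y 7.2 151.4 toolx deg 10.65 F [ 1.9 -6.4 -1.1] grip 0.001
(array([  0,   0,   0,   0,   0,   0,   0,   0, 179, 190, 165,  49,  27,
        26,  20,  10,   0,   0,   0,   0,   0,   0,   0,   0]), array([100, 104, 108, 112, 116, 120, 124, 128, 132, 136, 140, 144, 148,
       152, 156, 160, 164, 168, 172, 176, 180, 184, 188, 192, 196]))
```

View pics/w2.png

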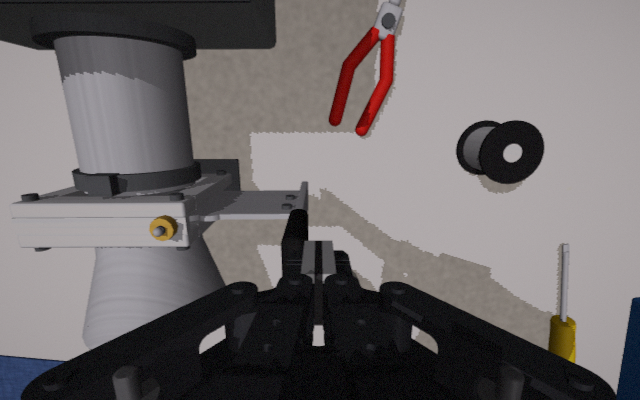

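Contact: the finger touches the grip's outer face at about (298,240), with roughly 6.5 N. I keep pushing gently.

```bash
python3 -m pendant '[[[0,-0.005,0,0,0],[0,-0.01,0,0,0],[0,-0.015,0,0,0],[0,-0.02,0,0,0]]]' | sed -n '1,4p' ; python3 -m pendant '[[[0,-0.005,0,0,0],[0,-0.01,0,0,0],[0,-0.01,0,0,0]]]' | sed -n '1,4p';  python3 -c "
from h import *
st()"
```

```text
time_s: 6.3
eef_pos: [646.3, -102.9, 160.3]
ee_rot: [0.0, 0.996, 0.093, 0.0]
force: [0.6, -3.1, -0.8]
time_s: 6.6
eef_pos: [645.8, -99.7, 160.3]
ee_rot: [-0.0, 0.996, 0.093, -0.0]
force: [0.4, -0.4, 0.3]
t 6.6 pos [645.8 -99.7 160.3] ext x,-y 7.2 143.5 toolx deg 10.71 F [ 0.4 -0.4  0.3] grip -0.002
```

```bash
python3 -m pendant '[[[0,-0.005,0,0,0],[0,-0.01,0,0,0],[0,-0.01,0,0,0]]]' | sed -n '1,4p' ; python3 -m pendant '[[[0,-0.005,0,0,0],[0,-0.01,0,0,0],[0,-0.01,0,0,0]]]' | sed -n '1,4p';  python3 -c "
from h import *
st()"
```

```text
time_s: 6.9
eef_pos: [645.4, -98.1, 160.3]
ee_rot: [-0.0, 0.996, 0.093, -0.0]
force: [0.8, -0.3, -0.2]
time_s: 7.2
eef_pos: [645.1, -96.3, 160.3]
ee_rot: [-0.0, 0.996, 0.093, 0.0]
force: [-0.3, -0.1, 0.1]
t 7.2 pos [645.1 -96.3 160.3] ext x,-y 7.2 140.1 toolx deg 10.69 F [-0.3 -0.1  0.1] grip -0.002
```

```bash
for k in 1; do python3 -m pendant '[[[0,-0.005,0,0,0],[0,-0.01,0,0,0],[0,-0.01,0,0,0]]]' | sed -n '2,4p' ; python3 -m pendant '[[[0,-0.005,0,0,0],[0,-0.005,0,0,0]]]' | sed -n '2,4p';python3 -m pendant '[[[0,-0.005,0,0,0],[0,-0.005,0,0,0]]]' | sed -n '2,4p';  done; python3 -c "
from h import *
st()"
```

```text
eef_pos: [644.7, -94.3, 160.3]
ee_rot: [-0.0, 0.996, 0.093, -0.0]
force: [0.2, 0.2, -0.6]
eef_pos: [644.6, -93.6, 160.3]
ee_rot: [0.0, 0.996, 0.093, 0.0]
force: [1.0, -1.3, -0.2]
eef_pos: [644.5, -93.5, 160.3]
ee_rot: [0.001, 0.996, 0.093, 0.0]
force: [1.1, -4.1, -1.7]
t 7.9 pos [644.5 -93.5 160.3] ext x,-y 7.2 137.2 toolx deg 10.66 F [ 1.1 -4.1 -1.7] grip 0.004
```

```bash
python3 -m pendant '[[[0,-0.005,0,0,0],[0,-0.005,0,0,0]]]' | sed -n '2,4p';python3 -m pendant '[[[0,-0.0025,0,0,0],[0,-0.0025,0,0,0]]]' | sed -n '2,4p'; python3 -c "
from h import *
st()"
```

```text
eef_pos: [644.5, -93.4, 160.4]
ee_rot: [0.002, 0.996, 0.093, 0.0]
force: [2.4, -9.1, -2.2]
eef_pos: [644.5, -93.4, 160.4]
ee_rot: [0.002, 0.996, 0.093, 0.001]
force: [2.8, -10.6, -1.8]
t 8.3 pos [644.5 -93.4 160.4] ext x,-y 7.2 137.1 toolx deg 10.62 F [  2.8 -10.6  -1.8] grip -0.004
```

```bash
python3 -m pendant '[[[0,-0.005,0,0,0],[0,-0.0075,0,0,0],[0,-0.0075,0,0,0],[0,-0.0075,0,0,0]]]' | sed -n '2,4p'; python3 -c "
from h import *
st()"
```

```text
eef_pos: [644.4, -93.2, 160.4]
ee_rot: [0.003, 0.996, 0.092, 0.001]
force: [4.0, -14.7, -2.7]
t 8.7 pos [644.4 -93.2 160.4] ext x,-y 7.2 136.9 toolx deg 10.58 F [  4.  -14.7  -2.7] grip -0.001
```

The slide is on its hard stop: 15 N with no motion, exactly 15 mm after the previous contact. Next I back off, rise and cross over to the inner side.

```bash
python3 -m pendant '[[[0,0.03,0,0,0],[0,0.06,0,0,0],[0,0.075,0,0,0],[0,0.075,-0.12,0,0],[0,0.075,-0.24,0,0],[0,0.075,-0.24,0,0],[0,0.075,-0.24,0,0]]]'|sed -n '1,4p'
python3 - <<'E'
from h import *
from rig import ctrl
c=ctrl.get_calibration("wrist");im,d=ctrl.capture("wrist");cv2.imwrite("pics/w3.png",im)
P=cloud(d,c["K"],c["origin"],c["rotation"]).reshape(-1,3)
w=P[(P[:,2]>176)&(P[:,2]<190)];e=np.c_[(w[:,:2]-G)@EX,(w[:,:2]-G)@EM,w[:,2]]
e=e[(abs(e[:,0]-6)<25)&(e[:,1]<200)&(e[:,1]>90)]
print(np.histogram(e[:,1],bins=range(100,200,4)),e.mean(0))
to(7,85,208);
E
```

```text
time_s: 9.4
eef_pos: [646.6, -104.1, 208.2]
ee_rot: [-0.0, 0.996, 0.093, 0.0]
force: [0.7, 0.3, -0.4]
(array([  0,   0,   0,   0,  32, 243, 279, 229,   0,   0,   0,   0,   0,
         0,   0,   0,   0,   0,   0,   0,   0,   0,   0,   0]), array([100, 104, 108, 112, 116, 120, 124, 128, 132, 136, 140, 144, 148,
       152, 156, 160, 164, 168, 172, 176, 180, 184, 188, 192, 196])) [  7.25215589 125.62263198 183.96678242]
t 9.45 pos [ 646.3 -104.   207.4] ext x,-y 7.0 147.8 toolx deg 10.7 F [-1.3 -0.9 -0.2] grip 0.001
shift/200 [ 2.000e-04 -3.142e-01 -2.800e-03]
```

```bash
python3 -m pendant '[[[0,-0.1,0,0,0],[0,-0.2,0,0,0],[0,-0.3,0,0,0],[0,-0.31,0,0,0],[0,-0.31,0.1,0,0],[0,-0.31,0.2,0,0],[0,-0.31,0.24,0,0],[0,-0.31,0.24,0,0],[0,-0.31,0.24,0,0]]]'|sed -n '1,4p'
python3 -m pendant '[[[0,0.02,0,0,0],[0,0.03,0,0,0],[0,0.04,0,0,0],[0,0.05,0,0,0],[0,0.06,0,0,0],[0,0.06,0,0,0]]]'|sed -n '1,4p'
python3 -c "
from h import *
st()"
```

```text
time_s: 10.35
eef_pos: [635.5, -43.4, 161.2]
ee_rot: [0.0, 0.996, 0.093, 0.001]
force: [0.2, -0.1, -0.0]
time_s: 10.95
eef_pos: [637.3, -55.4, 160.3]
ee_rot: [0.0, 0.996, 0.093, -0.0]
force: [-0.8, -0.6, 0.3]
t 10.95 pos [637.3 -55.4 160.3] ext x,-y 7.2 98.5 toolx deg 10.67 F [-0.8 -0.6  0.3] grip -0.002
```

```bash
python3 -m pendant '[[[0,0.005,0,0,0],[0,0.01,0,0,0],[0,0.015,0,0,0],[0,0.015,0,0,0]]]'|sed -n '2,4p'
python3 -m pendant '[[[0,0.005,0,0,0],[0,0.01,0,0,0],[0,0.015,0,0,0],[0,0.015,0,0,0]]]'|sed -n '2,4p'
python3 -c "
from h import *
st()"
```

```text
eef_pos: [637.9, -58.2, 160.3]
ee_rot: [0.0, 0.996, 0.093, 0.0]
force: [0.1, 0.1, -0.6]
eef_pos: [638.4, -61.2, 160.3]
ee_rot: [0.0, 0.996, 0.093, 0.0]
force: [-0.5, 0.0, 0.1]
t 11.75 pos [638.4 -61.2 160.3] ext x,-y 7.2 104.4 toolx deg 10.68 F [-0.5  0.   0.1] grip -0.001
```

```bash
python3 -m pendant '[[[0,0.005,0,0,0],[0,0.01,0,0,0],[0,0.015,0,0,0],[0,0.015,0,0,0]]]'|sed -n '2,4p'
python3 -m pendant '[[[0,0.005,0,0,0],[0,0.01,0,0,0],[0,0.015,0,0,0],[0,0.015,0,0,0]]]'|sed -n '2,4p'
python3 -c "
from h import *
st()"
```

```text
eef_pos: [639.0, -64.1, 160.3]
ee_rot: [-0.0, 0.996, 0.093, 0.0]
force: [0.2, -0.2, -0.2]
eef_pos: [639.5, -67.1, 160.3]
ee_rot: [0.0, 0.996, 0.093, 0.0]
force: [-0.2, 1.0, -0.2]
t 12.55 pos [639.5 -67.1 160.3] ext x,-y 7.2 110.4 toolx deg 10.68 F [-0.2  1.  -0.2] grip -0.002
```

```bash
python3 -m pendant '[[[0,0.005,0,0,0],[0,0.01,0,0,0],[0,0.01,0,0,0]]]'|sed -n '2,4p'
python3 -m pendant '[[[0,0.005,0,0,0],[0,0.01,0,0,0],[0,0.01,0,0,0]]]'|sed -n '2,4p'
python3 -c "
from h import *
st()"
```

```text
eef_pos: [639.9, -68.9, 160.3]
ee_rot: [-0.0, 0.996, 0.093, 0.0]
force: [-0.6, 0.3, -0.5]
eef_pos: [640.1, -69.7, 160.3]
ee_rot: [-0.001, 0.996, 0.093, -0.0]
force: [-2.4, 6.7, 1.3]
t 13.15 pos [640.1 -69.7 160.3] ext x,-y 7.2 113.0 toolx deg 10.72 F [-2.4  6.7  1.3] grip -0.001
```

```bash
python3 -m pendant '[[[0,0.005,0,0,0],[0,0.01,0,0,0],[0,0.01,0,0,0]]]'|sed -n '2,4p'
python3 -m pendant '[[[0,0.005,0,0,0],[0,0.01,0,0,0],[0,0.01,0,0,0]]]'|sed -n '2,4p'
python3 -c "
from h import *
st()"
```

```text
eef_pos: [640.5, -71.8, 160.3]
ee_rot: [-0.001, 0.996, 0.093, -0.0]
force: [-2.1, 5.7, 1.5]
eef_pos: [641.0, -74.7, 160.3]
ee_rot: [-0.0, 0.996, 0.093, -0.0]
force: [-0.4, 3.4, 0.8]
t 13.75 pos [641.  -74.7 160.3] ext x,-y 7.2 118.1 toolx deg 10.7 F [-0.4  3.4  0.8] grip -0.003
```

```bash
python3 -m pendant '[[[0,0.005,0,0,0],[0,0.01,0,0,0],[0,0.015,0,0,0],[0,0.015,0,0,0]]]'|sed -n '2,4p'
python3 -m pendant '[[[0,0.005,0,0,0],[0,0.01,0,0,0],[0,0.015,0,0,0],[0,0.015,0,0,0]]]'|sed -n '2,4p'
python3 -c "
from h import *
st()"
```

```text
eef_pos: [641.6, -78.4, 160.3]
ee_rot: [0.0, 0.996, 0.093, 0.0]
force: [-0.2, 0.3, -0.1]
eef_pos: [642.2, -80.9, 160.3]
ee_rot: [0.0, 0.996, 0.093, 0.0]
force: [-0.1, -0.3, -0.2]
t 14.55 pos [642.2 -80.9 160.3] ext x,-y 7.2 124.4 toolx deg 10.68 F [-0.1 -0.3 -0.2] grip -0.001
```

```bash
python3 -m pendant '[[[0,0.005,0,0,0],[0,0.01,0,0,0],[0,0.01,0,0,0]]]'|sed -n '2,4p'
python3 -m pendant '[[[0,0.005,0,0,0],[0,0.01,0,0,0],[0,0.01,0,0,0]]]'|sed -n '2,4p'
python3 -c "
from h import *
st()"
```

```text
eef_pos: [642.5, -82.8, 160.3]
ee_rot: [0.0, 0.996, 0.093, -0.0]
force: [0.6, -0.4, -0.7]
eef_pos: [642.8, -84.0, 160.3]
ee_rot: [-0.001, 0.996, 0.093, -0.0]
force: [-2.3, 3.9, 0.1]
t 15.15 pos [642.8 -84.  160.3] ext x,-y 7.2 127.6 toolx deg 10.71 F [-2.3  3.9  0.1] grip 0.001
```

First click: contact again at 127.5, as expected. On to the second.

```bash
python3 -m pendant '[[[0,0.005,0,0,0],[0,0.01,0,0,0],[0,0.015,0,0,0],[0,0.02,0,0,0],[0,0.025,0,0,0],[0,0.03,0,0,0],[0,0.03,0,0,0]]]'|sed -n '2,4p'
python3 -m pendant '[[[0,0.005,0,0,0],[0,0.01,0,0,0],[0,0.01,0,0,0]]]'|sed -n '2,4p'
python3 -c "
from h import *
st()"
```

```text
eef_pos: [644.1, -91.0, 160.3]
ee_rot: [0.0, 0.996, 0.093, 0.0]
force: [0.3, 1.9, 0.1]
eef_pos: [644.4, -93.0, 160.3]
ee_rot: [0.0, 0.996, 0.093, 0.0]
force: [0.1, -0.8, 0.2]
t 16.15 pos [644.4 -93.  160.3] ext x,-y 7.1 136.7 toolx deg 10.67 F [ 0.1 -0.8  0.2] grip -0.002
```

```bash
python3 -m pendant '[[[0,0.005,0,0,0],[0,0.01,0,0,0],[0,0.015,0,0,0],[0,0.015,0,0,0]]]'|sed -n '2,4p'
python3 -c "
from h import *
st()"
```

```text
eef_pos: [644.9, -95.6, 160.3]
ee_rot: [0.0, 0.996, 0.093, -0.0]
force: [0.1, -0.1, 0.2]
t 16.55 pos [644.9 -95.6 160.3] ext x,-y 7.2 139.4 toolx deg 10.68 F [ 0.1 -0.1  0.2] grip 0.001
```

```bash
python3 -m pendant '[[[0,0.005,0,0,0],[0,0.01,0,0,0],[0,0.015,0,0,0],[0,0.02,0,0,0],[0,0.02,0,0,0]]]'|sed -n '2,4p'
python3 -c "
from h import *
st()"
```

```text
eef_pos: [645.6, -98.8, 160.3]
ee_rot: [-0.001, 0.996, 0.093, -0.0]
force: [-1.4, 4.2, 1.1]
t 17.05 pos [645.6 -98.8 160.3] ext x,-y 7.2 142.6 toolx deg 10.7 F [-1.4  4.2  1.1] grip 0.001
```

Second click confirmed at 142.5. For the third, the crest is at 150.

```bash
python3 -m pendant '[[[0,0.005,0,0,0],[0,0.01,0,0,0],[0,0.015,0,0,0],[0,0.02,0,0,0],[0,0.025,0,0,0],[0,0.03,0,0,0],[0,0.03,0,0,0]]]'|sed -n '2,4p'
python3 -m pendant '[[[0,0.005,0,0,0],[0,0.01,0,0,0],[0,0.01,0,0,0]]]'|sed -n '2,4p'
python3 -c "
from h import *
st()"
```

```text
eef_pos: [646.9, -105.8, 160.3]
ee_rot: [0.0, 0.996, 0.093, 0.0]
force: [-0.6, 1.3, 0.4]
eef_pos: [647.2, -107.8, 160.3]
ee_rot: [0.0, 0.996, 0.093, 0.0]
force: [-1.1, 0.2, 0.4]
t 18.05 pos [ 647.2 -107.8  160.3] ext x,-y 7.1 151.7 toolx deg 10.66 F [-1.1  0.2  0.4] grip 0.004
```

Force has gone to zero past the crest, so the slide has snapped ahead. I back away, rise, and check with the wrist camera.

```bash
python3 -m pendant '[[[0,-0.04,0,0,0],[0,-0.1,0,0,0],[0,-0.1,0,0,0],[0,-0.1,-0.15,0,0],[0,-0.1,-0.28,0,0],[0,-0.1,-0.28,0,0],[0,-0.1,-0.28,0,0],[0,-0.1,-0.28,0,0]]]'|sed -n '1,4p'
python3 - <<'E'
from h import *
from rig import ctrl
c=ctrl.get_calibration("wrist");im,d=ctrl.capture("wrist");cv2.imwrite("pics/w4.png",im)
P=cloud(d,c["K"],c["origin"],c["rotation"]).reshape(-1,3)
w=P[(P[:,2]>176)&(P[:,2]<190)];e=np.c_[(w[:,:2]-G)@EX,(w[:,:2]-G)@EM,w[:,2]]
e=e[(abs(e[:,0]-6)<25)&(e[:,1]<200)&(e[:,1]>90)]
print(np.percentile(e[:,1],[1,99]),e.mean(0));st()
E
```

```text
time_s: 18.85
eef_pos: [643.0, -87.3, 215.1]
ee_rot: [-0.0, 0.996, 0.093, -0.001]
force: [0.0, 0.4, -0.8]
[163.89433941 175.70879028] [  7.2428823  169.14822343 183.82642213]
t 18.9 pos [643.  -87.4 215. ] ext x,-y 6.8 130.9 toolx deg 10.69 F [-0.4 -0.5  0.5] grip -0.001
```

View pics/w4.png

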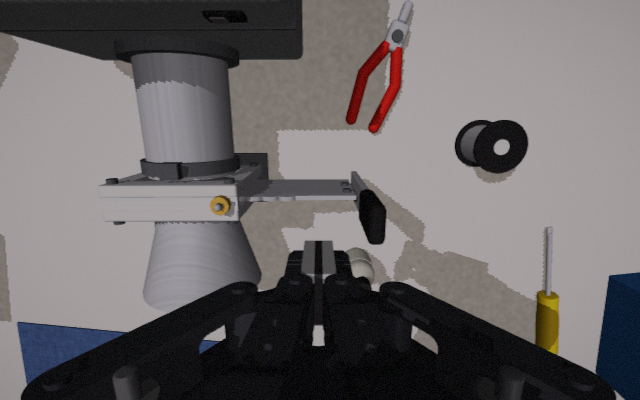

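The grip at about (372,215) is now about 44 mm beyond its shut position, which is the third click. The fingers are clear of it, and the bottle, reel and cutters are undisturbed.

```bash
python3 -c "
from rig import ctrl
print(ctrl.finish_job())"
```

```text
the job is handed in; nothing more can be done
None
```

I pushed the gate shut against its stop, then opened it click by click into the third click. The wrist camera showed the grip about 44 mm out from shut (45 mm nominal) with the robot clear. The job is handed in, but no verdict came back.

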